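# Lock the clip that holds the tune disc

## Robot

A 7-joint arm with a two-finger parallel gripper is mounted at the origin on the work surface. World frame = base frame: x ahead of the robot, y to its left, z up, the work surface at z = 0. Lengths are in m, angles in degrees, forces in N, time in s.
With the tool pointing down it reaches from about 0.35 to 0.775 m from the base axis. Payload 3.1 kg.
Tool frame: the origin (TCP) lies between the finger pads; the fingertips stand 8 mm ahead of it and the grasp point (between the pads) lies 11 mm behind it; z points along the fingers, x is the direction in which the jaws open and shut, and the axes are right-handed (so a half turn about z gives the same grasp; the last joint's range is limited). The gripper opens to 85 mm and grips with 20 to 120 N. Pads are 22 mm wide; open, the fingers measure 114 mm over their backs; the gripper's body (76 mm by 85 mm) begins 54 mm behind the grasp point. The pads swing forward as they close: fully open they stand 13 mm farther back than shut.
Start: joints at [-73.035, 17.813, 0.802, 86.603, -0.252, 75.585, -1.558], TCP at [0.182, 0.519, 0.239] pointing down, gripper open.
Joint ranges: [-154.91, 154.91], [-16.99, 109.72], [-72.82, 74.43], [7.12, 147.25], [-82.49, 262.49], [11.32, 116.49], [-174.64, 174.64]. Speed limits (degrees/s): [159.86, 159.86, 180, 180, 180, 180, 180].

## Interface

Orientations are given as a 3x3 rotation matrix whose columns are the frame's x, y, z axes.
In Python, from workcell import robot gives the robot as it stands. The module is installed in compiled form; this text tells all that it offers.
- The arm moves only by the shell command python3 -m handwheel 'ROWS'. ROWS is JSON, a list of rows, each a list of 3 entries, a list of its own where there are three numbers: the shift along the world's x, y, z in mm, then the turn, a rotation vector about the world's x, y, z in rad, then the finger opening in mm, from 0 to 85.4. A call has exactly 5 rows; each row is the pose to reach, as a shift and turn from the pose measured when the call began; what a row does not reach only later rows make up. A row lasts 1/12 s, in which the tool goes at most 41.7 mm and 7.16 degrees, less where a joint would pass 70% of its speed; a pose out of reach is approached as far as the arm can. A call with a gripper value outside its range is refused whole. The fingers move at their own pace and stop on an object; the grip force is fixed at half the most. Time passes only in rows, so rows that repeat a pose let the fingers close, or fill a call up. It gives the time, the measured TCP pose, the force and the opening at its end, in the units of the state.
- robot.state(): the state, without advancing time (a new reading comes with each control period).
- robot.get_image(name): name is "scene" or "top" or "wrist"; returns a dict with "pixels" (384x512x3 uint8, red, green, blue), "fx", "fy", "cx", "cy" (pixels), "dist_coeffs" ([k1, k2, p1, p2, k3] as OpenCV has them; the pictures are not rectified), "extrinsics" (4x4, takes a point from camera to world coordinates). Camera axes: x right, y down, z forward; pixel columns grow to the right and rows downward; lengths in m; the calibration is good to about 2 mm. A picture is of the moment at which its call begins. There is no depth.
- robot.close_job(): hands the job in, once; it reports no verdict.
The state is a dict: "t": time; "joint_positions": joint angles; "qd": joint speeds; "effort": joint torques, N m; "eef_pos": TCP position; "orientation": TCP orientation; "contact_force": force on the tool from outside, world axes, zero at the start; "moment": the same for the moment, N m; "opening": finger opening in m.
Only numpy, scipy, OpenCV 4.12 (cv2) and the standard library are available. Lean on these libraries where they do the work, as an engineer would, in place of code of your own. Each camera call takes 0.05 s, during which the arm holds its last target. There are 200 camera calls.

## Task

Two identical clip stands are on the table, each with a brass wing knob; one grips the upright zinc tune disc, the other is empty. Lock the clip that holds the disc: turn its knob clockwise (seen from above) from the red dot until it clicks past its detent and rests at the green dot, then let go. Do not bump the disc, and leave the empty clip's knob at its red dot.

Things in the scene. Friction and masses are not known exactly. Their poses are not given: they have to be found in the camera images.
- disc_knob (a joint): Turn of the wing knob on the disc's stand, rad: 0 = unlocked, its red stripe at the red dot; grows clockwise seen from above; 1.2 (69 deg) = locked, at the green dot; hard stops at 0 and 1.2. A hidden spring holds it at each stop and resists with up to 0.13 N m at 0.2 rad, easing to nothing at the crest at 0.6; let go before 0.6 it springs back to 0, beyond 0.6 it snaps on to 1.2.
- disc_knob_grip (a point): Grip point on that knob's upright, fixed axis, 54 mm above the table; turns with it: x runs along the wing towards its red stripe, z up. Wing: brass bar 48 long (x), 14 wide (y: grip across it), its top 66 mm above the table. Below it a dark dial 52 mm across, top 30 mm up, on a grey base 90 x 220 mm, 24 mm high; axis 45 mm from the base's front and back, 50 from its near end.
- empty_knob (a joint): Turn of the identical knob on the identical stand that holds no disc, rad, same meaning; starts at 0 and must stay there.
- tune_disc: The zinc tune disc, 110 mm across, 2 mm thick, perforated, standing upright in the steel clip of its stand and fixed in it. Origin at its centre, 87 mm above the table and 115 mm sideways from the knob's axis; its own x axis is the normal of its face; its top is 142 mm above the table.

How it is judged:
By the outcome, as a careful person would: the job done as asked, in the order asked, and still so for the second after the job is handed in, with the robot touching nothing.
It also fails if it takes over 29 s, if anything falls off the work surface, if the arm or the gripper's body presses on something with over 40 N, if the wrist force passes 120 N, or if a joint passes its speed limit or range.

## Working session

There is one attempt and no reset: what is moved stays moved. The work goes in short steps, Python scripts to look and compute and a shell command to move; the robot and the scene stay as the last step left them, time stands still between calls to the robot, and variables do not carry over. Pictures are saved under pics/ and viewed, on a budget of 10 in all, crops included, one or two more only if the job needs it, and the job is handed in when it is done.

```bash
mkdir -p pics
cat > h.py <<'E'
import numpy as np, cv2
from workcell import robot
def grab(n,f):
    im=robot.get_image(n); cv2.imwrite(f'pics/{f}.png',cv2.cvtColor(im['pixels'],cv2.COLOR_RGB2BGR)); np.save(f'pics/{f}.npy',im,allow_pickle=True); return im
def load(f): return np.load(f'pics/{f}.npy',allow_pickle=True).item()
def cast(im,px,z):
    K=np.array([[im['fx'],0,im['cx']],[0,im['fy'],im['cy']],[0,0,1]]); 
    u=cv2.undistortPoints(np.array(px,float).reshape(-1,1,2),K,np.array(im['dist_coeffs'])).reshape(-1,2)
    E=np.array(im['extrinsics']); d=np.c_[u,np.ones(len(u))]@E[:3,:3].T; o=E[:3,3]
    return o+d*((z-o[2])/d[:,2])[:,None]
E
python3 - <<'E'
from h import *
a=grab('top','top0');b=grab('scene','scene0')
s=robot.state();print(s['t'],s['eef_pos'],s['orientation'],s['opening']);print(np.round(a['extrinsics'],3))
E
```

```text
0.1 [0.18201728 0.51832657 0.2383225 ] [[ 3.31303716e-01  9.43523950e-01 -6.34834256e-04]
 [ 9.43521719e-01 -3.31304314e-01 -2.05362449e-03]
 [-2.14796721e-03  8.13935146e-05 -9.99997690e-01]] 0.08560481322813902
[[ 0.005 -0.994  0.11   0.425]
 [-1.    -0.006 -0.015  0.037]
 [ 0.016 -0.11  -0.994  1.034]
 [ 0.     0.     0.     1.   ]]
```

View pics/top0.png

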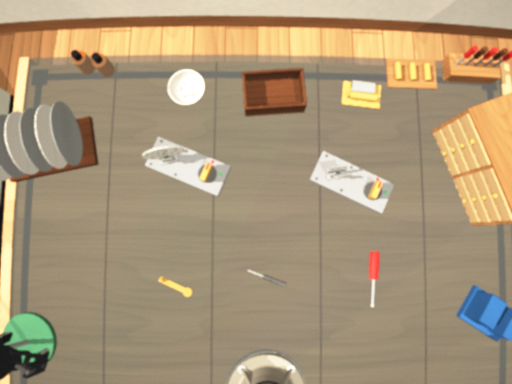

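View pics/scene0.png

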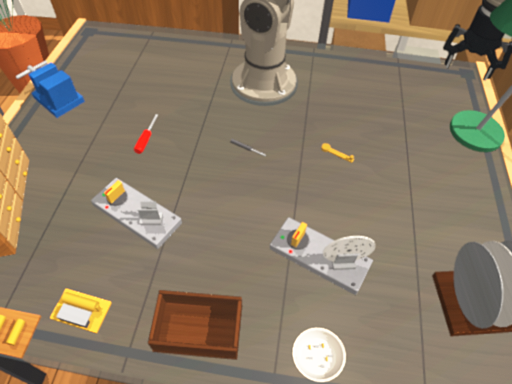

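The top view shows the disc's stand at left (the edge-on disc is near (155,155), its knob near (207,171)). The empty stand is at right, with its knob near (375,188). The scene view agrees: the disc's stand is at (320,255). A lamp-like green object stands near the gripper. Next I'll measure and look closer.

Run:
```python
from h import *
a=load('top0');p=a['pixels']
hsv=cv2.cvtColor(p,cv2.COLOR_RGB2HSV)
m=((hsv[...,0]>15)&(hsv[...,0]<32)&(hsv[...,1]>120)&(hsv[...,2]>120)).astype(np.uint8);m[:, :190]=0;m[:150]=0;m[200:]=0;m[:,225:]=0
ys,xs=np.nonzero(m);r=cv2.minAreaRect(np.c_[xs,ys].astype(np.float32));print(r,len(xs))
w=cast(a,cv2.boxPoints(r),.066);print(w,w.mean(0))
g=((hsv[...,1]<40)&(hsv[...,2]>150)).astype(np.uint8);g[:,:135]=0;g[:,240:]=0;g[:130]=0;g[205:]=0
c=max(cv2.findContours(g,0,2)[0],key=cv2.contourArea);R=cv2.minAreaRect(c);print(R)
B=cast(a,cv2.boxPoints(R),.024);print(B)
t=cv2.resize(p[125:205,135:240],None,fx=7,fy=7,interpolation=2)[:600]
b=load('scene0')['pixels'];t2=cv2.resize(b[0:170,400:512],None,fx=3.2,fy=3.2)[:,:]
t1=cv2.resize(t,(440,335));o=np.zeros((544,800,3),np.uint8);o[:335,:440]=t1;o[:t2.shape[0],440:440+t2.shape[1]]=t2
cv2.imwrite('pics/c1.png',o[...,::-1])
```

```text
((207.1172637939453, 172.09310913085938), (7.058866500854492, 16.44300651550293), 4.763640880584717) 71
[[0.56482323 0.16822068 0.066     ]
 [0.60826779 0.16562106 0.066     ]
 [0.60680535 0.14710325 0.066     ]
 [0.56338773 0.14980029 0.066     ]] [0.58582103 0.15768632 0.066     ]
((184.6405487060547, 164.58726501464844), (85.8318862915039, 33.88673400878906), 22.380136489868164)
[[0.61468614 0.35323611 0.024     ]
 [0.70335198 0.32105647 0.024     ]
 [0.61204782 0.09859194 0.024     ]
 [0.52573754 0.13238729 0.024     ]]
```

View pics/c1.png

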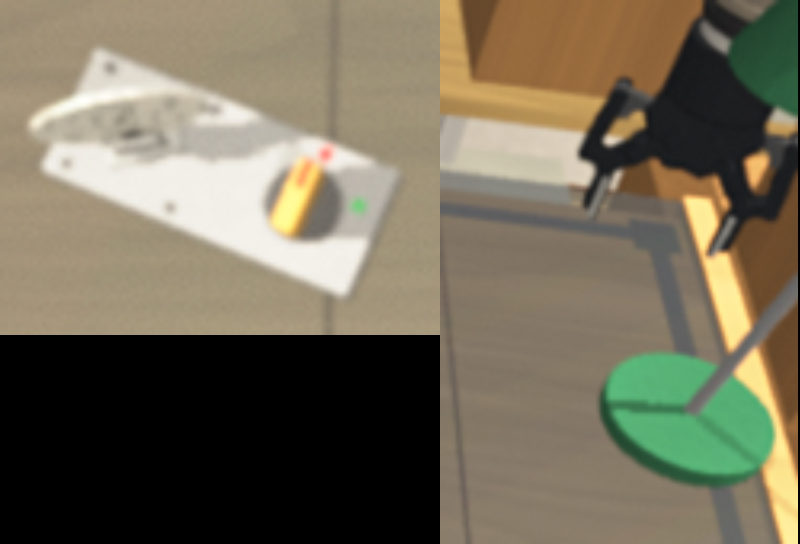

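The crop shows the wing between the red stripe end (310,160) and (285,235), with the red dot at (326,153) and the green dot at (359,205). The lamp's pole leans away, so moving +x, -y is free. I'll go above the knob.

```bash
python3 -m handwheel '[[[28,-25,0],[0,0,0],60],[[58,-51,0],[0,0,0],45],[[88,-78,0],[0,0,0],40],[[118,-105,0],[0,0,0],40],[[148,-132,0],[0,0,0],40]]'
python3 -m handwheel '[[[28,-25,0],[0,0,0],40],[[58,-51,0],[0,0,0],40],[[88,-78,0],[0,0,0],40],[[118,-105,0],[0,0,0],40],[[140,-125,0],[0,0,0],40]]'
```

```text
t: 0.52
eef_pos: [0.3309, 0.3846, 0.2379]
orientation: [[0.331, 0.944, -0.001], [0.944, -0.331, -0.003], [-0.003, -0.0, -1.0]]
contact_force: [0.6, 0.1, -0.5]
opening: 0.0398
t: 0.93
eef_pos: [0.4734, 0.2556, 0.2376]
orientation: [[0.335, 0.942, -0.0], [0.942, -0.335, -0.005], [-0.005, 0.001, -1.0]]
contact_force: [-0.1, -1.1, -0.1]
opening: 0.04
```

```bash
python3 -m handwheel '[[[28,-24,0],[0,0,0],40],[[56,-49,0],[0,0,0],40],[[84,-74,0],[0,0,0],40],[[105,-92,0],[0,0,0],40],[[112,-98,0],[0,0,0],40]]'
python3 - <<'E'
from h import *
a=grab('wrist','w1');print(np.round(a['extrinsics'],3),robot.state()['joint_positions'])
p=cv2.resize(a['pixels'],(768,576));cv2.imwrite('pics/w1b.png',p[...,::-1])
E
```

```text
t: 1.35
eef_pos: [0.5884, 0.1511, 0.2366]
orientation: [[0.342, 0.94, 0.001], [0.939, -0.342, -0.01], [-0.009, 0.004, -1.0]]
contact_force: [0.8, -0.8, 0.5]
opening: 0.04
[[ 0.343  0.904  0.257  0.524]
 [ 0.939 -0.327 -0.104  0.177]
 [-0.01   0.277 -0.961  0.371]
 [ 0.     0.     0.     1.   ]] [-28.32792047  25.27796905  17.93622019  77.5601571   -7.17245119
  78.42256926  59.42237707]
```

View pics/w1b.png

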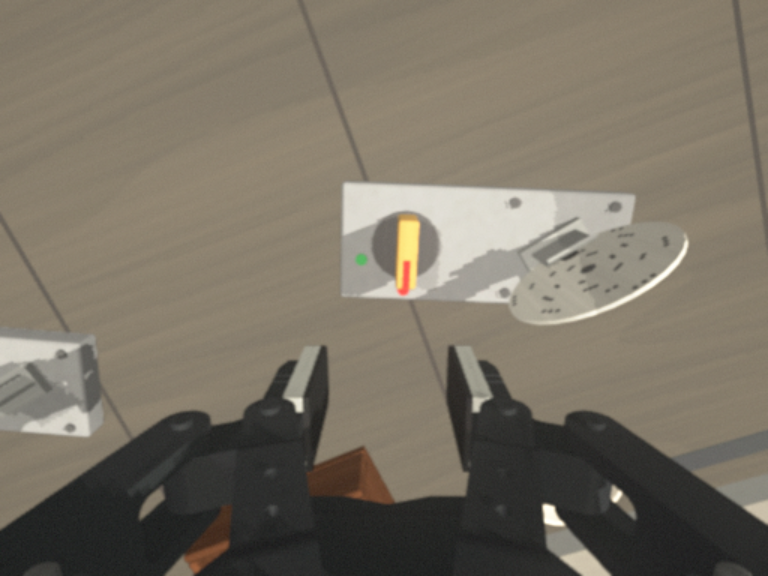

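The wrist view shows the wing at (407,255) upright with its red stripe by the red dot at (403,291), the dark dial centred at (406,246) and the green dot at (362,260). The disc is at right, from (510,300) to (688,240). I'll measure these.

```bash
cat > m.py <<'E'
from h import *
def meas(f):
    a=load(f);p=a['pixels'];h=cv2.cvtColor(p,cv2.COLOR_RGB2HSV)
    H,S,V=h[...,0],h[...,1],h[...,2]
    roi=np.zeros(H.shape,bool);roi[135:205,235:310]=1
    wing=(roi&(S>110)&((H<35)|(H>170))).astype(np.uint8)
    c=max(cv2.findContours(wing,0,1)[0],key=cv2.contourArea);r=cv2.minAreaRect(c);print('wing px',r)
    B=cast(a,cv2.boxPoints(r),.066);e=np.linalg.norm(np.diff(np.r_[B,B[:1]],axis=0),axis=1);print('wing c',B.mean(0),e)
    i=int(np.argmax(e));d=B[(i+1)%4]-B[i];print('ang',np.degrees(np.arctan2(d[1],d[0]))%180)
    dial=(roi&(V<105)&(S<90))
    ys,xs=np.nonzero(dial&(xs_ok:=True));c=cast(a,cv2.minEnclosingCircle(np.c_[xs,ys].astype(np.float32))[0],.03);print('dial',c,cv2.minEnclosingCircle(np.c_[xs,ys].astype(np.float32)))
    base=((S<45)&(V>95)).astype(np.uint8); base[:115]=0;base[202:]=0;base[:,:220]=0;base[:,:][:,340:]=0
    L=cast(a,[[343/1.5,183/1.5],[343/1.5,296/1.5],[634/1.5,195/1.5]],.024);print('base corners',L)
    u=L[2]-L[0];u/=np.linalg.norm(u);v=L[1]-L[0];v/=np.linalg.norm(v);print(u,v,'axis',L[0]+.05*u+.045*v, 'uang',np.degrees(np.arctan2(u[1],u[0])),np.degrees(np.arctan2(v[1],v[0])))
    print('dots r,g',cast(a,[[403/1.5,291/1.5],[362/1.5,260/1.5]],.025))
if __name__=='__main__': meas('w1')
E
python3 m.py
```

```text
wing px ((270.9415588378906, 169.5522918701172), (14.2557954788208, 53.251220703125), 3.1798300743103027)
wing c [0.58888594 0.16390532 0.066     ] [0.05525659 0.01416216 0.05528093 0.01487728]
ang 157.89015426966938
dial [[0.58389621 0.14171105 0.03      ]] ((250.0, 166.0), 9.999999747378752e-05)
base corners [[0.53033774 0.13616973 0.024     ]
 [0.61181097 0.10398038 0.024     ]
 [0.61227316 0.33593396 0.024     ]]
[0.37948051 0.92519973 0.        ] [ 0.93004263 -0.36745164  0.        ] axis [0.59116369 0.1658944  0.024     ] uang 67.69849206757084 -21.55853873445413
dots r,g [[0.62379529 0.15018676 0.025     ]
 [0.58945078 0.12872689 0.025     ]]
```

Run:
```python
from h import *
a=load('w1');g=cv2.cvtColor(a['pixels'],cv2.COLOR_RGB2GRAY)
print(g[164,240:300:2], g[135:200:3,262])
print(cast(a,[[406/1.5,246/1.5]],.03),cast(a,[[408/1.5,222/1.5],[403/1.5,291/1.5]],.066))
```

```text
[159 160 162 157 121 106 105 107 109 106 105 103 126 215 225 227 231 230
 230 203 126 127 127 128 127 128 158 199 219 221] [219 219 198 128 106 105 107 109 107 107 106 103 109 103 104 101 111 170
 213 215 216 187]
[[0.58971486 0.16451457 0.03      ]] [[0.5679267  0.17242755 0.066     ]
 [0.61194338 0.1533311  0.066     ]]
```

```bash
python3 -m handwheel '[[[0,6,-10],[0.01,0,-0.035],40],[[1,13,-40],[0.01,0,-0.035],40],[[1,13,-75],[0.01,0,-0.035],40],[[1,13,-105],[0.01,0,-0.035],40],[[1,13,-120],[0.01,0,-0.035],40]]'
python3 - <<'E'
from h import *
a=grab('wrist','w2')
p=cv2.resize(a['pixels'],(768,576));cv2.imwrite('pics/w2b.png',p[...,::-1])
E
```

```text
t: 1.82
eef_pos: [0.5847, 0.1665, 0.1117]
orientation: [[0.372, 0.928, -0.009], [0.928, -0.372, 0.0], [-0.003, -0.008, -1.0]]
contact_force: [-0.7, 0.4, -0.7]
opening: 0.0397
```

View pics/w2b.png

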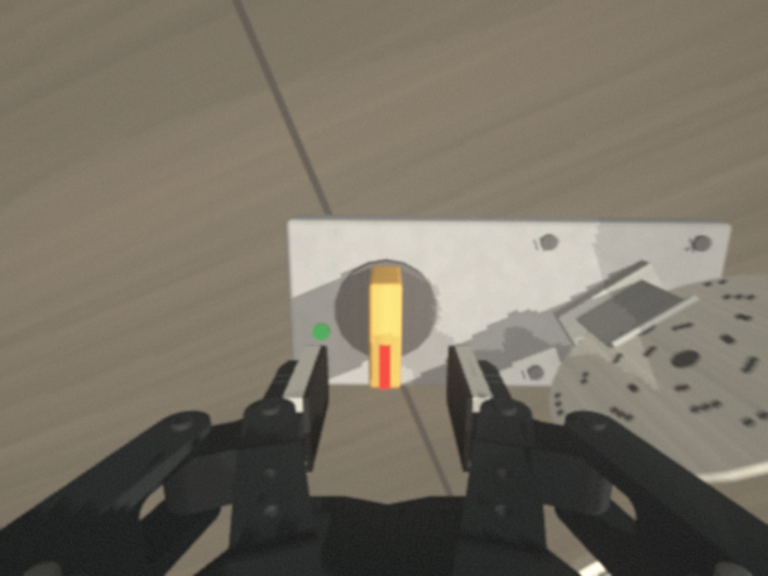

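The wing is centred between the pads (column 386) and parallel to them. Its top face runs from row 284 to 388, and the dial is centred at (386,311). The disc is well clear to the right.

Run:
```python
from h import *
a=load('w2')
w=cast(a,[[386/1.5,283/1.5],[386/1.5,388/1.5]],.066);print(w,w.mean(0),np.linalg.norm(w[0]-w[1]))
print(cast(a,[[386/1.5,311/1.5]],.03)); print(robot.state()['eef_pos'])
```

```text
[[0.5664151  0.17392772 0.066     ]
 [0.61036698 0.15625641 0.066     ]] [0.58839104 0.16509207 0.066     ] 0.047371337220506946
[[0.58862042 0.16477979 0.03      ]]
[0.58334796 0.16600396 0.10968937]
```

```bash
python3 -m handwheel '[[[3,-1,-12],[0,-0.009,0],40],[[5,-1,-28],[0,-0.009,0],40],[[5,-1,-44],[0,-0.009,0],40],[[5,-1,-56],[0,-0.009,0],40],[[5,-1,-62],[0,-0.009,0],40]]'
```

```text
t: 2.28
eef_pos: [0.5868, 0.1662, 0.0464]
orientation: [[0.371, 0.929, -0.006], [0.929, -0.371, -0.001], [-0.003, -0.005, -1.0]]
contact_force: [0.5, -0.6, -0.1]
opening: 0.0401
```

Now I'll close on the wing, shifting slightly onto the axis.

```bash
python3 -m handwheel '[[[2,-1,0],[0,-0.006,0],40],[[2,-1,0],[0,-0.006,0],25],[[2,-1,0],[0,-0.006,0],10],[[2,-1,0],[0,-0.006,0],8],[[2,-1,0],[0,-0.006,0],8]]'
```

```text
t: 2.7
eef_pos: [0.5886, 0.1636, 0.0477]
orientation: [[0.373, 0.928, -0.001], [0.928, -0.373, -0.002], [-0.002, 0.0, -1.0]]
contact_force: [-4.8, -3.6, 5.4]
opening: 0.0129
```

```bash
python3 -m handwheel '[[[0,0,0],[0,0,-0.08],8],[[0,1,0],[0,0,-0.18],8],[[0,1,0],[0,0,-0.28],8],[[0,1,0],[0,0,-0.38],8],[[0,1,0],[0,0,-0.48],8]]'
python3 -c "
from h import *
s=robot.state();print(s['moment'],s['contact_force'],s['joint_positions'])"
```

```text
t: 3.12
eef_pos: [0.5885, 0.1635, 0.0477]
orientation: [[0.762, 0.647, -0.002], [0.647, -0.762, -0.003], [-0.004, 0.001, -1.0]]
contact_force: [-1.6, -2.9, 0.7]
opening: 0.0127
[-0.51724104  0.2067812   0.09610484] [-1.63975446 -2.89077456  0.73018631] [-32.49342619  35.68696406  22.62564652  90.80885213 -15.3774624
  56.77226859  35.15584122]
```

```bash
python3 -m handwheel '[[[0,0,0],[0,0,-0.1],8],[[0,0,0],[0,0,-0.2],8],[[0,0,0],[0,0,-0.3],8],[[0,0,0],[0,0,-0.4],8],[[0,0,0],[0,0,-0.5],8]]'
python3 -m handwheel '[[[0,0,0],[0,0,-0.07],8],[[0,0,0],[0,0,-0.13],8],[[0,0,0],[0,0,-0.18],8],[[0,0,0],[0,0,-0.20],8],[[0,0,0],[0,0,-0.20],8]]'
python3 -c "
from h import *
s=robot.state();print(s['moment'],s['contact_force'],s['joint_positions'],np.degrees(np.arctan2(s['orientation'][1][0],s['orientation'][0][0])))"
```

```text
t: 3.53
eef_pos: [0.5883, 0.1634, 0.0477]
orientation: [[0.98, 0.198, -0.003], [0.198, -0.98, -0.002], [-0.004, 0.001, -1.0]]
contact_force: [-1.9, -1.6, -1.5]
opening: 0.013
t: 3.95
eef_pos: [0.5883, 0.1634, 0.0477]
orientation: [[1.0, -0.001, -0.004], [-0.001, -1.0, -0.001], [-0.004, 0.001, -1.0]]
contact_force: [-1.6, -2.1, -0.8]
opening: 0.0128
[-0.29969842  0.16963389 -0.08721573] [-1.61010705 -2.07922085 -0.75268498] [-38.65992317  37.51679269  32.36386951  91.04293032 -22.48925386
  58.29157191   0.34278272] -0.03783147489066923
```

The wing has turned 68° and the moment has changed sign, so the knob is past its crest. I'll release, let it rest, then rise.

```bash
python3 -m handwheel '[[[0,0,0],[0,0,-0.01],8],[[0,0,0],[0,0,-0.01],20],[[0,0,0],[0,0,-0.01],40],[[0,0,0],[0,0,-0.01],40],[[0,0,0],[0,0,-0.01],40]]'
python3 -m handwheel '[[[0,0,8],[0,0,0],40],[[0,0,28],[0,0,0],40],[[0,0,58],[0,0,0],40],[[0,0,92],[0,0,0],40],[[0,0,125],[0,0,0],40]]'
python3 - <<'E'
from h import *
a=grab('wrist','w3')
p=cv2.resize(a['pixels'],(768,576));cv2.imwrite('pics/w3b.png',p[...,::-1])
E
```

```text
t: 4.37
eef_pos: [0.5889, 0.164, 0.0482]
orientation: [[1.0, -0.01, -0.002], [-0.01, -1.0, -0.0], [-0.002, 0.0, -1.0]]
contact_force: [0.4, -0.0, -0.4]
opening: 0.0398
t: 4.78
eef_pos: [0.5888, 0.1639, 0.1752]
orientation: [[1.0, -0.01, -0.002], [-0.01, -1.0, -0.0], [-0.002, 0.0, -1.0]]
contact_force: [0.8, -0.2, -0.1]
opening: 0.04
```

View pics/w3b.png

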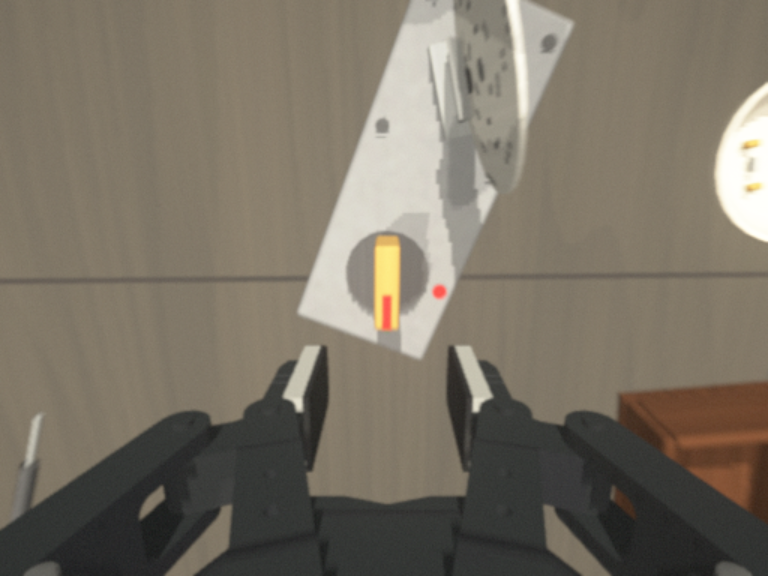

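After release, the wing lies vertical in the image, from (387,240) to (387,330). Its red stripe covers the green dot, the red dot at (439,291) is uncovered, and the disc still stands in its clip. I'll let one more call pass to confirm it stays, then hand in.

```bash
python3 -m handwheel '[[[0,0,15],[0,0,0],40],[[0,0,35],[0,0,0],40],[[0,0,50],[0,0,0],40],[[0,0,50],[0,0,0],40],[[0,0,50],[0,0,0],40]]'
python3 - <<'E'
from h import *
a=load('w3');w=cast(a,[[387/1.5,247/1.5],[387/1.5,330/1.5]],.066);d=w[1]-w[0];print(np.degrees(np.arctan2(d[1],d[0])))
t0=load('top0');t1=grab('top','top1')
d=np.abs(t0['pixels'].astype(int)-t1['pixels'])[165:215,355:400].max();print('empty knob area max diff',d)
print(robot.state()['qd'])
robot.close_job()
E
```

```text
t: 5.25
eef_pos: [0.5941, 0.1645, 0.2344]
orientation: [[1.0, -0.01, 0.014], [-0.01, -1.0, 0.005], [0.014, -0.005, -1.0]]
contact_force: [0.2, -0.4, 0.2]
opening: 0.0397
-90.57308011941028
empty knob area max diff 84
[-0.09648187  1.13902642 -0.5031453   1.61493015 -0.07493885  0.19088359
 -0.00953649]
the job is handed in; nothing more can be done
```

Run:
```python
from h import *
a,b=[load(f)['pixels'][150:225,300:410] for f in('top0','top1')]
cv2.imwrite('pics/e.png',cv2.resize(np.hstack([a,b]),None,fx=3.5,fy=3.5)[...,::-1])
```

```text
(no output)
```

View pics/e.png

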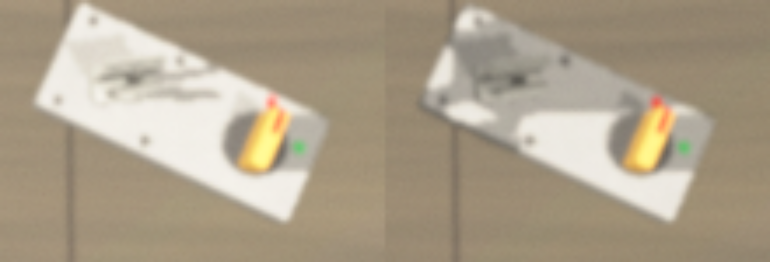

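The disc's clip is locked and the job is handed in, at about 5.3 s on the clock. I gripped the wing on the disc's stand, turned it about 68° clockwise past its detent, let go and raised the arm clear.

- **Disc's knob:** after release, the wing points at −90.6° in the world frame. That matches the locked angle expected from its measured start (about −22°). In the wrist picture, the red stripe covers the green dot.
- **Disc:** it still stands in its clip. The contact readings I saw were all under 10 N.
- **Empty clip's knob:** a pixel comparison before and after showed a large difference around it (84 of 255), and I only looked into it after handing in. Side by side, the pictures show the arm's shadow on the stand, and the knob is still at its red dot.

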